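Load the battery packs and seal the instrument housing

TASK

Lift the housing's hinged cover until it rests by itself on its stop, lay every battery pack on the bench flat in a bay of its own inside, and close the cover. Then tighten its four wing screws evenly in cross order, in two rounds: first each about half-way (white wing end at the yellow dot), one diagonal pair and then the other, and then each fully tight (green dot), again one diagonal pair and then the other. Leave the other things on the bench where they are.

Things in the scene. Friction and masses are not known exactly. Their poses are not given: they have to be found in the camera images.
- housing: Fixed dark blue-grey open-topped instrument housing, 160 (x) x 250 (y) x 95 mm high, 6 mm walls, inner floor 8 mm above the bench. Origin: centre of its underside; x points from the handle side to the hinge side, y to the left, z up. Inside, two low white ribs (18 mm high, 5 mm thick, running along x) part the floor into three bays side by side along y, each 148 mm long (x) and about 74 mm wide (y).
- cover (a joint): Hinge of the light grey gasketed cover (164 x 254 x 10 mm, about 0.5 kg with its screws): 0 closed on the rim, rising as it opens; it rests on its stop at 1.75 rad (100 degrees), leaning a little past upright. Its balance point is near 1.5 rad: let go below that it falls shut. The hinge line runs along housing y at the housing's far (+x) rim.
- cover_handle (a point): Middle of the cover's grab bar: a dark round bar 12 mm thick, 100 mm long along housing y, in the plane of the cover, 42 mm clear of its front edge; 80 mm of it lies clear between its two arms. It lies 103 mm above the bench with the cover closed. Its axes are those of the cover.
- cover_hinge (a point): Middle of the cover's hinge line, 96.5 mm above the bench; the bar's centre line runs on a circle of 210 mm about it (7 mm above it when closed).
- bay0 (a point): Centre of the floor of bay 0 (0 is at -y, 2 at +y of the housing), 8 mm above the bench; same axes as the housing.
- bay1 (a point): Centre of the floor of bay 1 (0 is at -y, 2 at +y of the housing), 8 mm above the bench; same axes as the housing.
- bay2 (a point): Centre of the floor of bay 2 (0 is at -y, 2 at +y of the housing), 8 mm above the bench; same axes as the housing.
- screw0 (a joint): Turn of captive wing screw 0, front left (handle side, +y) corner: 0 fully loose, grows clockwise seen from above, 2.4 rad is fully tight (hard stop). At 0 its white wing end points to the handle side (-x of the cover); half-way (1.2) it points to the yellow dot on the cover, fully tight to the green dot. It stays where it is left; turning takes about 0.05 N m. Opposite pairs are 0 with 2 and 1 with 3.
- wing0 (a point): Centre of wing 0, on the screw's axis: an upright black bar 44 mm long (its x), 9 mm thick (its y), 24 mm high, one end (its -x) white; the centre is 24 mm above the cover's top face, 132.5 mm above the bench with the cover closed, and the wing starts 12 mm above the face.
- screw1 (a joint): Turn of captive wing screw 1, front right (handle side, -y) corner: 0 fully loose, grows clockwise seen from above, 2.4 rad is fully tight (hard stop). At 0 its white wing end points to the handle side (-x of the cover); half-way (1.2) it points to the yellow dot on the cover, fully tight to the green dot. It stays where it is left; turning takes about 0.05 N m. Opposite pairs are 0 with 2 and 1 with 3.
- wing1 (a point): Centre of wing 1, on the screw's axis: an upright black bar 44 mm long (its x), 9 mm thick (its y), 24 mm high, one end (its -x) white; the centre is 24 mm above the cover's top face, 132.5 mm above the bench with the cover closed, and the wing starts 12 mm above the face.
- screw2 (a joint): Turn of captive wing screw 2, rear right (hinge side, -y) corner: 0 fully loose, grows clockwise seen from above, 2.4 rad is fully tight (hard stop). At 0 its white wing end points to the handle side (-x of the cover); half-way (1.2) it points to the yellow dot on the cover, fully tight to the green dot. It stays where it is left; turning takes about 0.05 N m. Opposite pairs are 0 with 2 and 1 with 3.
- wing2 (a point): Centre of wing 2, on the screw's axis: an upright black bar 44 mm long (its x), 9 mm thick (its y), 24 mm high, one end (its -x) white; the centre is 24 mm above the cover's top face, 132.5 mm above the bench with the cover closed, and the wing starts 12 mm above the face.
- screw3 (a joint): Turn of captive wing screw 3, rear left (hinge side, +y) corner: 0 fully loose, grows clockwise seen from above, 2.4 rad is fully tight (hard stop). At 0 its white wing end points to the handle side (-x of the cover); half-way (1.2) it points to the yellow dot on the cover, fully tight to the green dot. It stays where it is left; turning takes about 0.05 N m. Opposite pairs are 0 with 2 and 1 with 3.
- wing3 (a point): Centre of wing 3, on the screw's axis: an upright black bar 44 mm long (its x), 9 mm thick (its y), 24 mm high, one end (its -x) white; the centre is 24 mm above the cover's top face, 132.5 mm above the bench with the cover closed, and the wing starts 12 mm above the face.
- pack0_mid (a point): Battery pack 0 (may be absent): grey block 100 (x) x 52 (y) x 40 mm high with an orange pull fin standing on its middle, 40 mm long (x), 10 mm thick (y), from 40 to 72 mm above its foot. About 0.22 kg. The point is 36 mm above its foot, on the vertical centre line; z up. At rest in a bay it stands 44 mm above the bench.
- pack1_mid (a point): Battery pack 1 (may be absent): grey block 100 (x) x 52 (y) x 40 mm high with an orange pull fin standing on its middle, 40 mm long (x), 10 mm thick (y), from 40 to 72 mm above its foot. About 0.22 kg. The point is 36 mm above its foot, on the vertical centre line; z up. At rest in a bay it stands 44 mm above the bench.
- pack2_mid (a point): Battery pack 2 (may be absent): grey block 100 (x) x 52 (y) x 40 mm high with an orange pull fin standing on its middle, 40 mm long (x), 10 mm thick (y), from 40 to 72 mm above its foot. About 0.22 kg. The point is 36 mm above its foot, on the vertical centre line; z up. At rest in a bay it stands 44 mm above the bench.
- meter_mid (a point): Red hand meter 150 x 75 x 34 mm, a bystander to leave alone; the point is near its middle.
- spool_mid (a point): Steel spool 56 mm across, 42 mm high, a bystander to leave alone; the point is near its middle.
- relay_mid (a point): Yellow relay block 35 x 28 x 28 mm lying in the blue bin, a bystander to leave alone; the point is near its middle.
- flux_mid (a point): Amber jar 44 mm across, 75 mm high, a bystander to leave alone; the point is near its middle.
- bin_mid (a point): Blue open bin 100 x 140 x 45 mm, a bystander to leave alone; the point is near its middle.
- pot_mid (a point): Black cup 70 mm across, 85 mm high, a bystander to leave alone; the point is near its middle.
Things that resemble listed ones, but are neither listed nor needed, are in the scene too. What is shaped like the part that bears pack0_mid but purple or turquoise is not meant.

How it is judged:
On the way, in this order (a step that is already met when the one before it is completed fails the run):
1. the cover rests open on its stop, let go (value of joint cover above 1.69 rad and contact force between the fingers and cover below 0.3 N and velocity of joint cover between -0.05 and 0.05 rad/s), for 0.3 s.
2. every pack lies flat in a bay, the cover still open (x of pack0_mid in the frame of housing between -0.07 and 0.07 m and y of pack0_mid in the frame of housing between -0.115 and 0.115 m and z of pack0_mid in the frame of housing between 0.03 and 0.053 m and x of pack1_mid in the frame of housing between -0.07 and 0.07 m and y of pack1_mid in the frame of housing between -0.115 and 0.115 m and z of pack1_mid in the frame of housing between 0.03 and 0.053 m and x of pack2_mid in the frame of housing between -0.07 and 0.07 m and y of pack2_mid in the frame of housing between -0.115 and 0.115 m and z of pack2_mid in the frame of housing between 0.03 and 0.053 m and value of joint cover above 1.6 rad), for 0.2 s.
3. the cover is closed over the packs (x of pack0_mid in the frame of housing between -0.07 and 0.07 m and y of pack0_mid in the frame of housing between -0.115 and 0.115 m and z of pack0_mid in the frame of housing between 0.03 and 0.053 m and x of pack1_mid in the frame of housing between -0.07 and 0.07 m and y of pack1_mid in the frame of housing between -0.115 and 0.115 m and z of pack1_mid in the frame of housing between 0.03 and 0.053 m and x of pack2_mid in the frame of housing between -0.07 and 0.07 m and y of pack2_mid in the frame of housing between -0.115 and 0.115 m and z of pack2_mid in the frame of housing between 0.03 and 0.053 m and value of joint cover below 0.04 rad and value of joint each of screw0, screw1, screw2, screw3 below 0.65 rad), for 0.2 s.
4. one diagonal pair of screws is about half-way, the other pair still loose, the cover closed (((value of joint screw0 between 0.8 and 1.7 rad and value of joint screw2 between 0.8 and 1.7 rad and value of joint each of screw1, screw3 below 0.65 rad) or (value of joint screw1 between 0.8 and 1.7 rad and value of joint screw3 between 0.8 and 1.7 rad and value of joint each of screw0, screw2 below 0.65 rad)) and value of joint cover below 0.04 rad), for 0.2 s.
5. all four screws are about half-way (value of joint screw0 between 0.8 and 1.7 rad and value of joint screw1 between 0.8 and 1.7 rad and value of joint screw2 between 0.8 and 1.7 rad and value of joint screw3 between 0.8 and 1.7 rad and value of joint cover below 0.04 rad), for 0.2 s.
6. one diagonal pair is fully tight, the other pair still half-way (((value of joint each of screw0, screw2 above 2.2 rad and value of joint screw1 between 0.8 and 1.7 rad and value of joint screw3 between 0.8 and 1.7 rad) or (value of joint each of screw1, screw3 above 2.2 rad and value of joint screw0 between 0.8 and 1.7 rad and value of joint screw2 between 0.8 and 1.7 rad)) and value of joint cover below 0.04 rad), for 0.2 s.
At the end, for the whole second after the job is handed in: Cover closed (within 0.04 rad), all four screws within 0.2 rad of their tight stop, every pack present flat on the floor of a bay inside the housing (x of pack0_mid in the frame of housing between -0.07 and 0.07 m and y of pack0_mid in the frame of housing between -0.115 and 0.115 m and z of pack0_mid in the frame of housing between 0.03 and 0.053 m and x of pack1_mid in the frame of housing between -0.07 and 0.07 m and y of pack1_mid in the frame of housing between -0.115 and 0.115 m and z of pack1_mid in the frame of housing between 0.03 and 0.053 m and x of pack2_mid in the frame of housing between -0.07 and 0.07 m and y of pack2_mid in the frame of housing between -0.115 and 0.115 m and z of pack2_mid in the frame of housing between 0.03 and 0.053 m and value of joint cover below 0.04 rad and value of joint each of screw0, screw1, screw2, screw3 above 2.2 rad); the robot touches nothing.
It fails at once if screws tightened unevenly: one past 1.75 rad while another is below 0.7 rad (value of joint any of screw0, screw1, screw2, screw3 above 1.75 rad and value of joint any of screw0, screw1, screw2, screw3 below 0.7 rad).
It fails at once if a bystander moved more than 4 cm (distance of any of meter_mid, spool_mid, relay_mid, flux_mid, bin_mid, pot_mid from where it was at the start of the episode above 0.04 m).
Of pack0, pack1, pack2 only 1 to 3 are there at a start; the rules pass over those that are not, and their reading is None.
At some moment in a run one of pack0, pack1, pack2 may be knocked a few centimetres aside while the robot is not near it.
Once in a run the grip may slacken for a moment while it holds something.
It also fails if it takes over 210 s, if anything falls off the work surface, if the arm or the gripper's body presses on something with over 40 N, if the wrist force passes 120 N, or if a joint passes its speed limit or range.

ROBOT

A 7-joint arm with a two-finger parallel gripper is mounted at the origin on the work surface. World frame = base frame: x ahead of the robot, y to its left, z up, the work surface at z = 0. Lengths are in m, angles in rad, forces in N, time in s.
With the tool pointing down it reaches from about 0.4 to 0.85 m from the base axis. Payload 10.4 kg.
Tool frame: the origin (TCP) lies at the very end of the fingers, on their centre line; the grasp point (between the pads) lies 19 mm behind it; z points along the fingers, y is the direction in which the jaws open and shut (so a half turn about z gives the same grasp; the last joint's range is limited). The gripper opens to 87 mm and grips with 3 to 60 N. Pads are 19 mm wide; open, the fingers measure 117 mm over their backs; the gripper's body (75 mm by 190 mm) begins 51 mm behind the grasp point.
Start: joints at [-1.228, 0.332, -0.065, 1.46, 0.022, 1.35, -0.088], TCP at [0.224, 0.584, 0.223] pointing down, gripper open.
Joint ranges: [-2.6, 2.6], [-0.5, 2.12], [-1.47, 1.34], [0.16, 2.42], [-1.27, 4.41], [0.06, 2.06], [-2.6, 2.6]. Speed limits (rad/s): [2.22, 2.22, 2.79, 2.79, 3.14, 3.14, 3.14].

INTERFACE

Orientations are given as a unit quaternion [w, x, y, z].
In Python, from station import arm, hand, eyes, order, silhouettes, mark_of gives the robot as it stands. Calls block until the motion is done:
- arm.reach(position, orientation): joint-space move of the TCP to a pose.
- arm.servo_line(position, max_speed=0.15, rotation=None, force_limit=None): straight line of the TCP; rotation=None keeps the orientation; max_speed is the mean speed in m/s. With force_limit (N) it stops when the force on the tool has changed by that much, and returns True; else False.
- arm.goto_joints(angles): joint-space move.
- hand.move_gripper(opening): finger opening in m; the grip force is fixed at half the most; returns when the fingers have stopped.
- arm.pause(seconds).
- arm.inverse_kinematics(position, orientation): joint angles nearest the present ones, or None.
- arm.read_state(): the state.
- eyes.grab_frame(name): name is "scene" or "side" or "wrist"; returns the picture (400x640x3 uint8, red, green, blue); there is no depth.
- eyes.calibration(name): a dict with "fov_y" (degrees; the focal length in pixels is half the picture's height over the tangent of half this angle, whatever the lens; pixels are square), "cx", "cy" (the principal point, pixels), "R" (3x3) and "t" (3): a world point X has camera coordinates R X + t. Camera axes: x right, y down, z forward; pixel columns grow to the right and rows downward; lengths in m; the calibration is good to about 2 mm. The wrist camera is an equidistant fisheye: a pixel r from the principal point sees the ray r / f radians off the axis. A picture is of the moment at which its call begins: read the wrist's pose just before it. calibration takes no time and is no camera call; for the wrist camera it gives the pose at the moment of the call.
A pose or a line that the arm cannot do raises arm.MotionError and nothing moves.
- order.finish_job(): hands the job in, once; it reports no verdict.
Trained networks look in the newest picture that a camera, given by its name, has taken for a name from the list of things; names that differ only in an ending like _2 or _b are one class to them, and where a whole thing is asked for, a point or a joint stands for the part that bears it (a point fixed in the world has none). Each returns a list of dicts, best first, with "confidence" (0 to 1); they miss things now and then, are a little off and sometimes report something else, mostly with a low value. They report only what shows in the picture. A call takes as long as a camera call. They do not tell look-alikes from the thing itself.
- silhouettes(thing, camera): "pixels" (400x640 bool, what is visible of it) and "position" ([column, row] in pixels, amid what is visible of it).
- mark_of(thing, camera): "position" ([column, row] in pixels: a listed point, or the origin of a listed thing).
The state is a dict: "t": time; "q": joint angles; "qvel": joint speeds; "effort": joint torques, N m; "ee_pos": TCP position; "ee_rot": TCP orientation; "contact_force": force on the tool from outside, world axes, zero at the start; "wrist_torque": the same for the moment, N m; "width": finger opening in m.
Only numpy, scipy, OpenCV 4.12 (cv2) and the standard library are available. Lean on these libraries where they do the work, as an engineer would, in place of code of your own. Each camera call takes 0.05 s, during which the arm holds its last target.

## Working session

There is one attempt and no reset: what is moved stays moved. The work goes in short steps, each a Python script; the robot and the scene stay as the last script left them, time stands still between calls to the robot, and variables do not carry over. Pictures are saved under pics/ and viewed, and the job is handed in when it is done.

```bash
ls -la; mkdir -p pics; python3 - <<'E'
from station import arm, hand, eyes, order, silhouettes, mark_of
import cv2
s=arm.read_state(); print(s)
for n in ["scene","side","wrist"]:
    im=eyes.grab_frame(n); cv2.imwrite(f"pics/a_{n}.png",im[:,:,::-1]); c=eyes.calibration(n); print(n,c)
E
```

```text
total 12
drwxr-xr-x  3 agent agent 4096 Dec  7 01:35 .
drwxr-xr-x 23 root  root  4096 Dec  7 01:35 ..
drwxr-xr-x  2 agent agent 4096 Dec  7 01:35 pics
{'t': 0.0, 'q': array([-1.2275746 ,  0.3328603 , -0.06468679,  1.46096138,  0.02160362,
        1.34989608, -0.08849213]), 'qvel': array([ 1.31674524e-03, -6.90428337e-04,  1.60645867e-04, -2.31920425e-06,
       -1.19291629e-03, -6.84337648e-04,  2.32950982e-04]), 'effort': array([-4.57750575e-04, -6.23253107e+01,  2.40915368e-02, -3.89889729e+01,
       -6.14590268e-02,  3.98309750e-02,  1.74152565e-04]), 'ee_pos': array([0.22344617, 0.5832689 , 0.22175155]), 'ee_rot': array([-9.28719195e-05,  1.81883952e-01,  9.83319743e-01, -7.08728533e-04]), 'contact_force': array([0.79736073, 0.0673623 , 0.48366351]), 'wrist_torque': array([-0.01523193,  0.0241976 , -0.02937407]), 'width': 0.08666085594978472}
scene {'fov_y': 55.6201251040936, 'cx': 326.09334952547607, 'cy': 201.3518360970077, 'R': array([[ 0.28517755,  0.95845944,  0.0054096 ],
       [ 0.66410078, -0.19351889, -0.72216383],
       [-0.69111788,  0.20953743, -0.6917009 ]]), 't': array([-0.07566239, -0.3159471 ,  1.63120986])}
side {'fov_y': 52.67331383175055, 'cx': 320.4192379059692, 'cy': 196.18510908797725, 'R': array([[ 0.99375079, -0.11020523, -0.01772499],
       [-0.09297929, -0.72941788, -0.67772001],
       [ 0.06175937,  0.67513285, -0.73510639]]), 't': array([-0.57970442,  0.0369508 ,  1.51240325])}
wrist {'fov_y': 65.70646984690485, 'cx': 320.1452430375251, 'cy': 200.13568617874773, 'R': array([[ 0.35712393,  0.93405523, -0.00182104],
       [ 0.90547448, -0.34571653,  0.24616266],
       [ 0.22929995, -0.08955948, -0.96922682]]), 't': array([-0.62520425, -0.03076311,  0.38923821])}
```

View pics/a_scene.png

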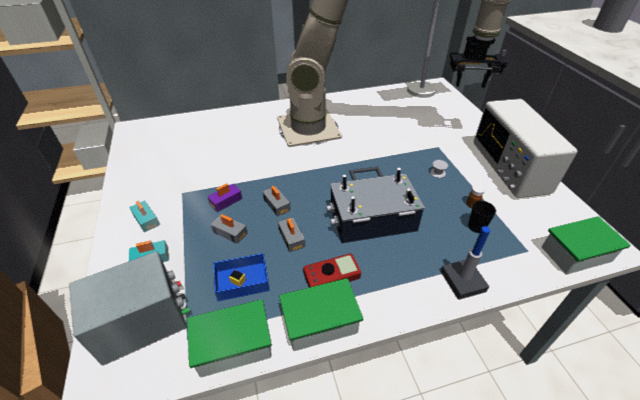

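View pics/a_side.png

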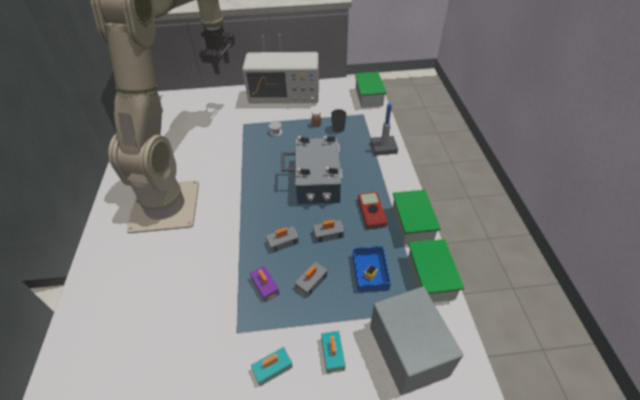

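View pics/a_wrist.png

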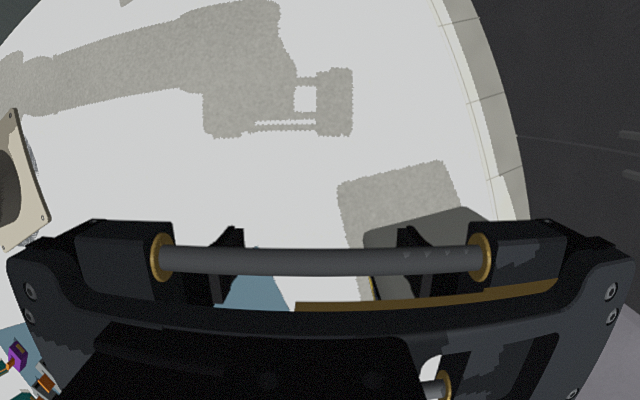

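Scene picture: the grey packs are at (277,200), (229,228) and (291,233). The look-alikes are purple at (225,196) and turquoise at (144,214) and (149,250). The housing is at (375,208) with its bar at (366,173). Next I'll localize them with the networks.

```bash
cat > H.py <<'E'
from station import arm, hand, eyes, order, silhouettes, mark_of
import numpy as np, cv2
from scipy.spatial.transform import Rotation as Rn
from scipy.optimize import least_squares
def foc(c): return 200/np.tan(np.radians(c["fov_y"]/2))
def ray(c,px,fish=False):
    f=foc(c); u=(px[0]-c["cx"])/f; v=(px[1]-c["cy"])/f
    if fish:
        r=np.hypot(u,v); d=np.array([u/r*np.sin(r),v/r*np.sin(r),np.cos(r)]) if r>1e-9 else np.array([0,0,1.])
    else: d=np.array([u,v,1.])
    return -c["R"].T@c["t"], c["R"].T@(d/np.linalg.norm(d))
def atz(c,px,z,fish=False):
    o,d=ray(c,px,fish); return o+d*(z-o[2])/d[2]
def proj(c,X,fish=False):
    X=np.atleast_2d(X)@c["R"].T+c["t"]; f=foc(c)
    if fish:
        r=np.hypot(X[:,0],X[:,1]); th=np.arctan2(r,X[:,2]); k=f*th/np.maximum(r,1e-9)
        return np.c_[c["cx"]+X[:,0]*k,c["cy"]+X[:,1]*k]
    return np.c_[c["cx"]+f*X[:,0]/X[:,2],c["cy"]+f*X[:,1]/X[:,2]]
def down(yaw):
    "tool z down, tool y (jaw) along world yaw angle"
    y=np.array([np.cos(yaw),np.sin(yaw),0]); z=np.array([0,0,-1.]); x=np.cross(y,z)
    return quat(np.c_[x,y,z])
def quat(M):
    q=Rn.from_matrix(M).as_quat(); return np.array([q[3],q[0],q[1],q[2]])
def snap(n,fn=None):
    c=eyes.calibration(n); im=eyes.grab_frame(n)
    if fn: cv2.imwrite("pics/"+fn,im[:,:,::-1])
    return c,im
E
python3 - <<'E'
from H import *
C={}
for n in ["scene","side"]: C[n],_=snap(n)
Z=dict(housing=0,cover_handle=.103,cover_hinge=.0965,wing0=.1325,wing1=.1325,wing2=.1325,wing3=.1325,pack0_mid=.036,pack1_mid=.036,pack2_mid=.036,bay0=.008,bay2=.008)
for th,z in Z.items():
    for n in C:
        for r in mark_of(th,n)[:7]:
            if r["confidence"]>.2: print(th,n,np.round(r["position"],1),round(r["confidence"],2),np.round(atz(C[n],r["position"],z)[:2],4))
for n in C:
  for r in silhouettes("pack0_mid",n): print(n,np.round(r["position"]),round(r["confidence"],2),r["pixels"].sum())
E
```

```text
housing scene [332.  272.9] 0.69 [ 0.7481 -0.126 ]
housing scene [371.5 220.3] 0.57 [0.5862 0.0593]
housing side [316.6 178.7] 0.92 [0.5761 0.0719]
housing side [335.9 161. ] 0.5 [0.6658 0.1645]
cover_handle scene [364.2 169.4] 0.59 [0.4497 0.0772]
cover_handle side [308.2 141.2] 0.54 [0.5568 0.1813]
cover_hinge scene [389.6 217.2] 0.61 [0.6722 0.0733]
cover_hinge side [334.9 159.9] 0.61 [0.6475 0.0664]
wing0 scene [375.2 218.8] 0.67 [0.6974 0.014 ]
wing0 scene [395.1 172. ] 0.58 [0.5232 0.1523]
wing0 scene [348.1 202.5] 0.58 [ 0.614  -0.0374]
wing0 scene [344.8 180.6] 0.47 [ 0.5183 -0.0154]
wing0 scene [407.5 194.4] 0.43 [0.6307 0.1446]
wing0 side [304.2 138.5] 0.66 [0.5409 0.1638]
wing0 side [330.5 165.5] 0.52 [ 6.221e-01 -5.000e-04]
wing0 side [300.8 171.5] 0.47 [ 0.5136 -0.0177]
wing0 side [328.2 137.3] 0.38 [0.6336 0.1588]
wing0 side [329.  230.9] 0.38 [ 0.5799 -0.2939]
wing1 scene [375.2 218.8] 0.67 [0.6974 0.014 ]
wing1 scene [395.1 172. ] 0.58 [0.5232 0.1523]
wing1 scene [348.1 202.5] 0.58 [ 0.614  -0.0374]
wing1 scene [344.8 180.6] 0.47 [ 0.5183 -0.0154]
wing1 scene [407.5 1
[... 1920 characters left out ...]
 scene [407.5 196.1] 0.73 [0.5469 0.2006]
pack2_mid scene [279.  196.5] 0.67 [ 0.4285 -0.2128]
pack2_mid scene [473.7 191.2] 0.49 [0.5876 0.4278]
pack2_mid scene [372.2 219.1] 0.48 [0.6129 0.0477]
pack2_mid side [282.1 235.8] 0.56 [ 0.4294 -0.2208]
pack2_mid side [338.7 121.1] 0.31 [0.7078 0.3825]
bay0 scene [347.1 225.1] 0.79 [ 0.5909 -0.0269]
bay0 side [319.5 194.5] 0.85 [ 0.5776 -0.0217]
bay2 scene [347.1 225.1] 0.79 [ 0.5909 -0.0269]
bay2 side [319.5 194.5] 0.85 [ 0.5776 -0.0217]
scene [229. 230.] 0.82 699
scene [143. 216.] 0.82 536
scene [228. 198.] 0.75 652
scene [152. 252.] 0.58 537
side [261. 281.] 0.94 593
side [272. 367.] 0.94 889
side [306. 279.] 0.66 665
side [330. 352.] 0.62 807
```

```bash
python3 - <<'E'
from H import *
c,im=snap("scene"); c2,im2=snap("side")
a=cv2.resize(im[155:245,315:435],None,fx=5,fy=5,interpolation=cv2.INTER_CUBIC)
b=cv2.resize(im2[110:210,270:370],None,fx=4.5,fy=4.5,interpolation=cv2.INTER_CUBIC)
cv2.imwrite("pics/b1.png",a[:,:,::-1]);cv2.imwrite("pics/b2.png",b[:,:,::-1])
w=eyes.calibration("wrist"); print("cam",-w["R"].T@w["t"]); s=arm.read_state(); print(proj(w,s["ee_pos"],True))
E
```

```text
cam [0.16191393 0.60831564 0.38432139]
[[318.5458474 243.7282528]]
```

View pics/b1.png

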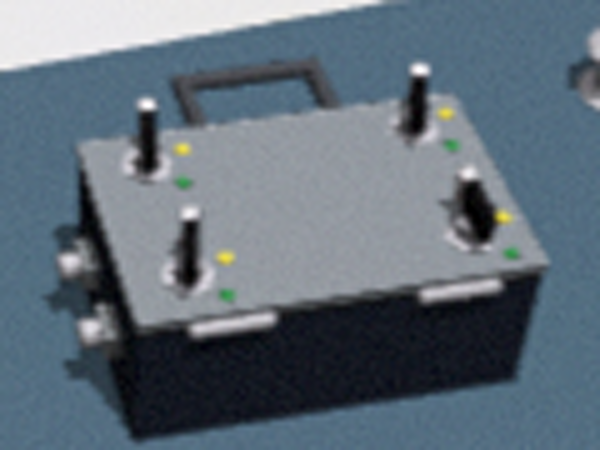

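View pics/b2.png

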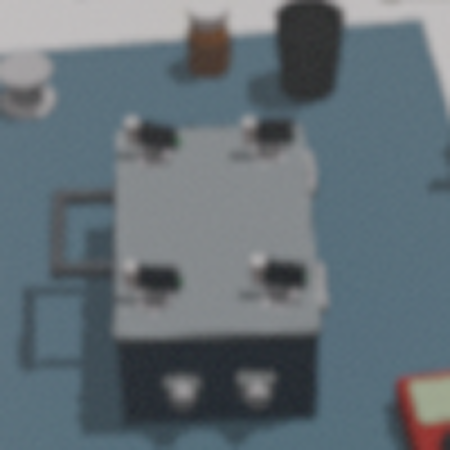

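```bash
python3 - <<'E'
from H import *
C={n:eyes.calibration(n) for n in["scene","side"]}
L=[(-.082,-.127),(-.082,.127),(.082,.127),(.082,-.127)]
O={"scene":[(80,143),(460,95),(548,265),(135,325)],"side":[(118,336),(117,127),(308,127),(318,332)]}
P={"scene":lambda p:(315+p[0]/5,155+p[1]/5),"side":lambda p:(270+p[0]/4.5,110+p[1]/4.5)}
for n in O: print(n,[np.round(atz(C[n],P[n](p),.1085)[:2],4) for p in O[n]])
def res(v,only=None):
    x,y,a=v; r=[]
    for n in O:
        if only and n!=only: continue
        X=[(x+np.cos(a)*l[0]-np.sin(a)*l[1],y+np.sin(a)*l[0]+np.cos(a)*l[1],.1085) for l in L]
        r+=list((proj(C[n],np.array(X))-np.array([P[n](p) for p in O[n]])).ravel())
    return r
for o in [None,"scene","side"]:
    s=least_squares(res,[.58,.07,0],args=(o,)); print(o,s.x,np.round(s.fun,1))
E
```

```text
scene [array([ 0.4936, -0.0523]), array([0.5174, 0.2006]), array([0.6766, 0.1824]), array([ 0.6544, -0.0687])]
side [array([ 0.4931, -0.0573]), array([0.5101, 0.1993]), array([0.6765, 0.1771]), array([ 0.649 , -0.0729])]
None [ 0.58384169  0.06473862 -0.09580148] [-0.8 -0.6 -0.8 -0.5  0.4  0.2 -0.4 -0.2 -0.9 -0.6  1.1 -0.   0.1 -1.
  1.1 -0.8]
scene [ 0.58511987  0.06547853 -0.098299  ] [-0.4 -0.5 -0.4 -0.2  0.8  0.5 -0.1 -0. ]
side [ 0.58231157  0.06158899 -0.09216657] [-1.2  0.1  0.6  0.5 -0.3 -0.5  0.9 -0.2]
```

```bash
cat >> H.py <<'E'
HX=np.array([.5845,.0645]); HA=-.097
def hw(l,z=None):
    p=HX+np.array([np.cos(HA)*l[0]-np.sin(HA)*l[1],np.sin(HA)*l[0]+np.cos(HA)*l[1]])
    return np.array([p[0],p[1],l[2] if z is None else z])
E
python3 - <<'E'
from H import *
b=hw([-.13,0,.084]); print(b)
for yaw in [HA,HA+np.pi]:
    for p in [b+[0,0,.1],b,hw([.08+.036,0,.284]),hw([-.06,-.02,.42])]:
        q=arm.inverse_kinematics(p,down(yaw)); print(None if q is None else np.round(q,2))
arm.reach(hw([-.06,-.03,.38]),down(HA))
snap("wrist","c1.png"); print(arm.read_state()["t"])
w=eyes.calibration("wrist")
E
```

```text
[0.45511111 0.07709023 0.084     ]
[-0.73 -0.02  0.46  1.95  0.01  1.22 -0.37]
[-0.71  0.1   0.47  2.06 -0.06  0.99 -0.31]
[-0.5   0.54  0.59  1.15 -0.29  1.54 -0.07]
[-0.71  0.07  0.57  1.38 -0.04  1.7  -0.24]
None
[ 0.84  0.33 -1.23  1.99  0.36  1.06  2.5 ]
[ 0.49  0.78 -1.25  1.07  0.74  1.72  2.54]
None
3.9833
```

View pics/c1.png

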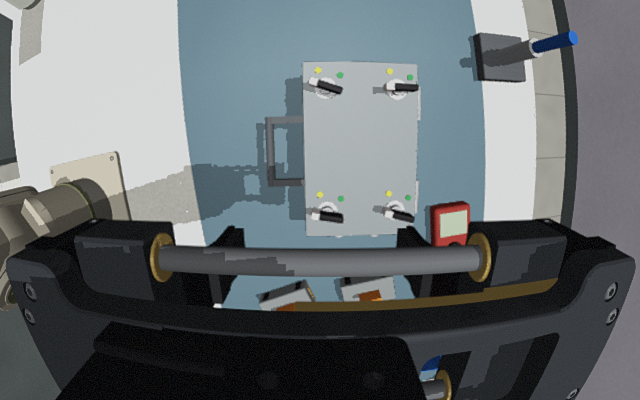

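```bash
python3 - <<'E'
from H import *
w,im=snap("wrist")
a=cv2.resize(im[50:245,255:430],None,fx=3.08,fy=3.08,interpolation=cv2.INTER_CUBIC)
cv2.imwrite("pics/c2.png",a[:,:,::-1])
E
```

```text
(no output)
```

View pics/c2.png

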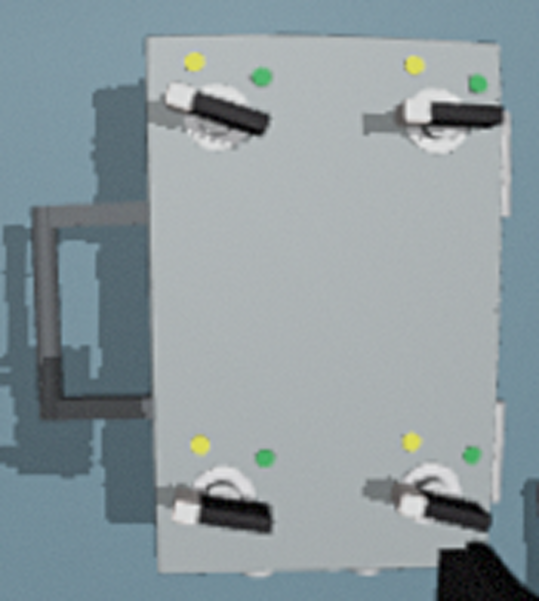

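```bash
python3 - <<'E'
from H import *
w=eyes.calibration("wrist")
L=np.array([(-.082,.127,.1085),(.082,.127,.1085),(-.082,-.127,.1085),(-.130,0,.103)])
O=np.array([(148,37),(499,43),(158,572),(48.5,312)])/3.08+[255,50]
def X(v): 
    c,s=np.cos(v[2]),np.sin(v[2]); return np.c_[v[0]+c*L[:,0]-s*L[:,1],v[1]+s*L[:,0]+c*L[:,1],L[:,2]]
s=least_squares(lambda v:(proj(w,X(v),True)-O).ravel(),[.58,.06,-.1]); print(s.x,np.round(s.fun,1))
E
```

```text
[ 0.58432905  0.06519833 -0.07945505] [-0.7 -0.8  1.  -0.1 -0.   0.8 -0.1  0.2]
```

```bash
sed -i 's/^HX=.*/HX=np.array([.5843,.0651]); HA=-.085/' H.py; cat >> H.py <<'E'
def barpt(th,dz=0):
    x=.080-.210*np.cos(th+.031); z=.0965+.2101*np.sin(th+.031); return hw([x,0,z+dz])
def st(tag=""):
    s=arm.read_state(); print(tag,"t%.1f"%s["t"],"pos",np.round(s["ee_pos"],4),"F",np.round(s["contact_force"],1),"w%.4f"%s["width"]); return s
E
python3 - <<'E'
from H import *
hand.move_gripper(.045)
arm.reach(barpt(0,.08),down(HA)); st()
print(arm.servo_line(barpt(0,-.019),.1,force_limit=8)); st()
hand.move_gripper(0.0); st("grip")
snap("wrist","d1.png"); snap("side","d2.png")
E
```

```text
t5.8 pos [0.4561 0.0761 0.1844] F [0.8 0.4 0.6] w0.0448
False
 t7.0 pos [0.4553 0.0762 0.0846] F [-0.1 -0.2  0.8] w0.0449
grip t7.7 pos [0.453  0.0763 0.0838] F [-10.4   0.9  10.3] w0.0113
```

View pics/d1.png

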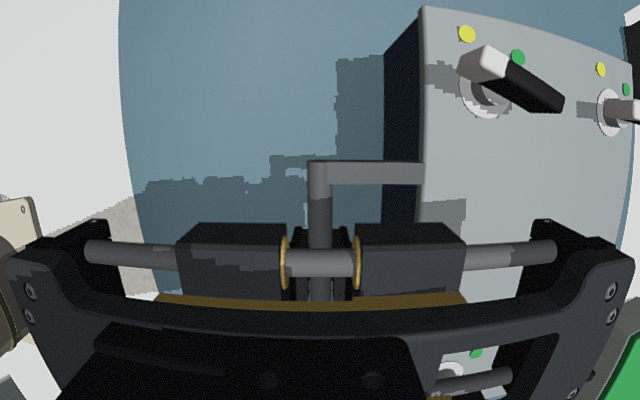

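```bash
sed -i 's/^HX=.*/HX=np.array([.5819,.0653]); HA=-.085/' H.py
python3 - <<'E'
from H import *
for th in np.arange(.1,.81,.1):
    arm.servo_line(barpt(th,-.019),.08); s=st("%.2f"%th)
    if np.linalg.norm(s["contact_force"])>35 or s["width"]<.009: print("STOP");break
snap("scene","e1.png")
E
```

```text
0.10 t8.2 pos [0.4547 0.0761 0.105 ] F [ 5.5 -1.2 -4.1] w0.0107
0.20 t8.6 pos [0.4585 0.0758 0.1252] F [ 8.  -0.7 -5.2] w0.0106
0.30 t9.0 pos [0.4645 0.0753 0.1453] F [ 8.9 -0.  -6.8] w0.0111
0.40 t9.4 pos [0.4728 0.0746 0.1648] F [10.9  0.4 -8.2] w0.0108
0.50 t9.8 pos [0.4827 0.0738 0.1832] F [ 12.8  -0.5 -11. ] w0.0101
0.60 t10.2 pos [0.4941 0.0727 0.2003] F [ 15.2   0.3 -13.7] w0.0100
0.70 t10.6 pos [0.507  0.0715 0.2161] F [ 13.8   0.6 -15.8] w0.0107
0.80 t11.1 pos [0.5212 0.0703 0.2303] F [ 13.1  -0.2 -17. ] w0.0102
```

View pics/e1.png

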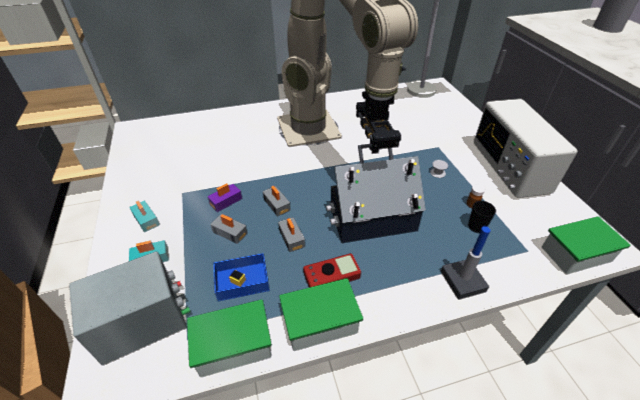

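```bash
sed -i 's/x=.080-.210\*/x=.080-RR*/; s/z=.0965+.2101\*/z=.0965+RR*/; s/^def barpt/RR=.210\ndef barpt/' H.py
python3 - <<'E'
import H
from H import *
H.RR=.2065
for th in np.arange(.9,1.61,.1):
    arm.servo_line(barpt(th,-.019),.08); s=st("%.2f"%th)
    if np.linalg.norm(s["contact_force"])>35 or s["width"]<.009: print("STOP");break
snap("scene","e2.png")
E
```

```text
0.90 t11.5 pos [0.5372 0.0691 0.2428] F [-10.7  -0.8  10.9] w0.0106
1.00 t11.9 pos [0.5549 0.0676 0.2542] F [-5.9 -1.2  7.4] w0.0107
1.10 t12.3 pos [0.5735 0.0661 0.2636] F [-1.9 -0.2  1.9] w0.0106
1.20 t12.7 pos [0.5926 0.0646 0.271 ] F [ 1.8  0.8 -9.8] w0.0100
1.30 t13.2 pos [0.6122 0.0629 0.2767] F [  3.1   2.4 -18.1] w0.0105
1.40 t13.6 pos [0.6324 0.0612 0.2812] F [  1.7   3.5 -19.3] w0.0104
1.50 t14.0 pos [0.6531 0.0596 0.2837] F [ -0.5   4.3 -16.1] w0.0106
1.60 t14.4 pos [0.6739 0.0578 0.284 ] F [ -1.    3.5 -11.4] w0.0108
```

View pics/e2.png

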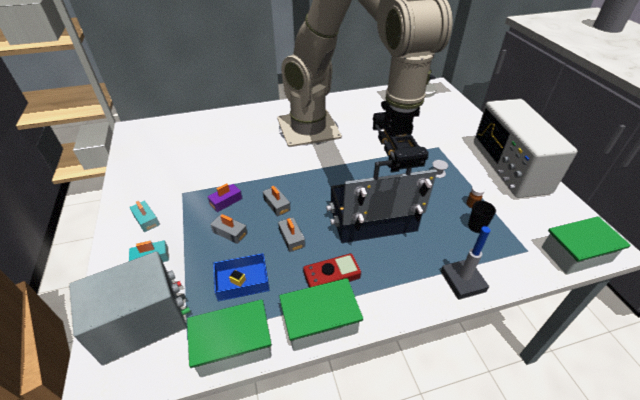

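Picture: the cover is nearly upright, with the bar held at (395,165). I'll push it on to the stop, release and back off upwards.

```bash

python3 - <<'E'
import H
from H import *
H.RR=.208
arm.servo_line(barpt(1.70,-.019),.06); st()
arm.pause(.2)
hand.move_gripper(.05); st("open")
arm.servo_line(barpt(1.70,.05),.1); arm.pause(.6); st()
snap("scene","f1.png"); snap("side","f2.png")
arm.reach(np.array([.50,-.22,.33]),down(0)); snap("wrist","f3.png"); st()
E
```

```text
t14.9 pos [0.6942 0.0562 0.2824] F [ -3.2   4.8 -15.3] w0.0105
open t16.1 pos [0.6947 0.0557 0.2828] F [ 0.  -0.4  0.5] w0.0501
 t17.5 pos [0.6947 0.0557 0.3518] F [0.2 0.3 0.5] w0.0500
 t18.9 pos [ 0.5013 -0.2185  0.33  ] F [ 0.8  0.1 -0.2] w0.0502
```

View pics/f2.png

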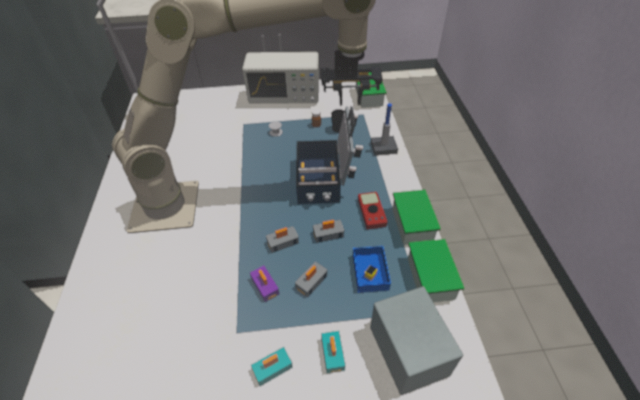

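View pics/f3.png

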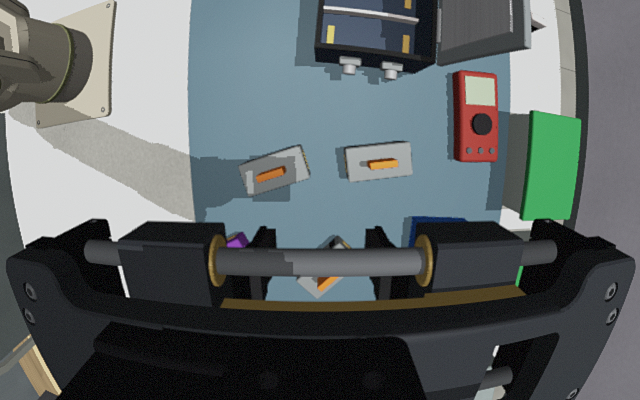

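```bash
cat >> H.py <<'E'
def fins(w,im,z=.072,zmin=60):
    hsv=cv2.cvtColor(im,cv2.COLOR_RGB2HSV); m=cv2.inRange(hsv,(5,150,90),(20,255,255))
    n,lab,stt,_=cv2.connectedComponentsWithStats(m); out=[]
    for i in range(1,n):
        if stt[i,4]<zmin: continue
        ys,xs=np.nonzero(lab==i); P=np.array([atz(w,(x,y),z,True)[:2] for x,y in zip(xs,ys)],np.float32)
        (cx,cy),(a,b),_=r=cv2.minAreaRect(P); bx=cv2.boxPoints(r); e=[bx[1]-bx[0],bx[2]-bx[1]]
        e=max(e,key=np.linalg.norm); out.append((cx,cy,np.arctan(e[1]/e[0]) if e[0] else np.pi/2,max(a,b),min(a,b),xs.mean(),ys.mean()))
    return out
E
python3 - <<'E'
from H import *
w,im=snap("wrist")
for f in fins(w,im,.066): print(np.round(f,3))
for r in silhouettes("pack0_mid","wrist"): print("sil",np.round(r["position"]),round(r["confidence"],2),r["pixels"].sum(), np.round(atz(w,r["position"],.04,True)[:2],4))
for i in range(3):
  for r in mark_of(f"pack{i}_mid","wrist"): print(i,np.round(r["position"]),round(r["confidence"],2), np.round(atz(w,r["position"],.036,True)[:2],4))
im2=cv2.imread("pics/f1.png")
cv2.imwrite("pics/g1.png",cv2.resize(im2[140:250,310:440],None,fx=5,fy=5,interpolation=cv2.INTER_CUBIC))
cv2.imwrite("pics/g2.png",cv2.resize(im[:215,220:560,::-1],None,fx=2.3,fy=2.3,interpolation=cv2.INTER_CUBIC))
E
```

```text
[ 5.89000e-01 -2.06000e-01  1.27000e-01  4.00000e-02  1.20000e-02
  3.82463e+02  1.63332e+02]
[ 4.32000e-01 -2.22000e-01  3.14000e-01  4.20000e-02  1.10000e-02
  2.70200e+02  1.73882e+02]
[ 5.10000e-01 -3.88000e-01  7.44000e-01  3.50000e-02  1.90000e-02
  3.24727e+02  2.81733e+02]
sil [237. 238.] 0.85 298 [ 0.3687 -0.3299]
sil [321. 279.] 0.75 748 [ 0.5034 -0.4007]
sil [538.  23.] 0.5 247 [0.8832 0.0557]
0 [327. 270.] 0.8 [ 0.5138 -0.3846]
1 [378. 162.] 0.8 [ 0.5885 -0.2082]
2 [273. 171.] 0.96 [ 0.4319 -0.2224]
```

View pics/g1.png

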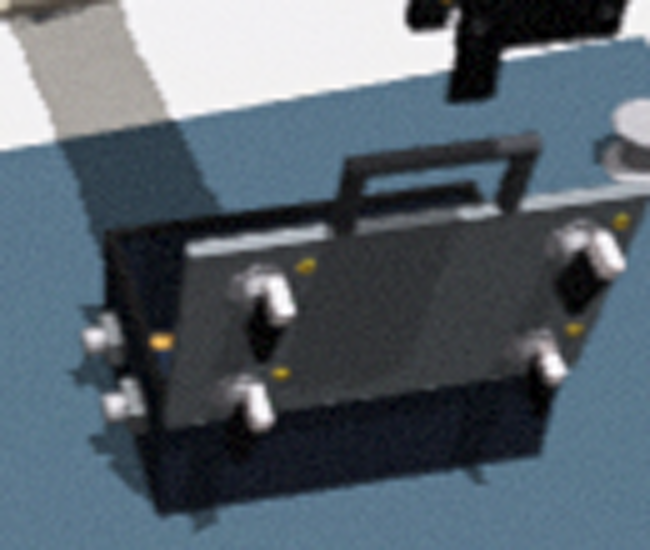

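View pics/g2.png

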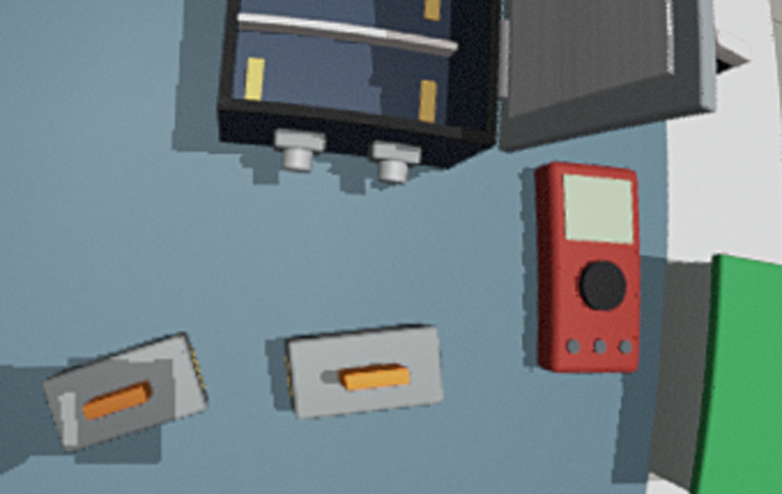

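```bash
cat >> H.py <<'E'
def wrapyaw(a,ref=np.pi/2):
    return a+np.pi*np.round((ref-a)/np.pi)
def pick(x,y,yaw):
    q=down(wrapyaw(yaw+np.pi/2))
    hand.move_gripper(.045)
    arm.reach([x,y,.13],q)
    c,im=snap("wrist"); fs=[f for f in fins(c,im,.068) if np.hypot(f[0]-x,f[1]-y)<.05]; print("near",[np.round(f[:5],3) for f in fs])
    hit=arm.servo_line([x,y,.045],.1,force_limit=6); s=st("hit" if hit else "down")
    hand.move_gripper(0.0); s=st("grip")
    arm.servo_line([x,y,.20],.15); s=st("lift"); return s
def place(l):
    q=down(wrapyaw(HA+np.pi/2)); 
    arm.reach(hw([l[0],l[1],.20]),q); s=st("over")
    if s["width"]<.006: print("LOST"); return False
    hit=arm.servo_line(hw([l[0],l[1],.0535]),.1,force_limit=5); s=st("placed hit" if hit else "placed")
    hand.move_gripper(.028); st()
    arm.servo_line(hw([l[0],l[1],.20]),.15); return True
E
python3 - <<'E'
from H import *
for p in [(.589,-.206,.127),(.432,-.222,.314),(.51,-.388,.744)]:
    for z in(.13,.045,.2): 
        q=arm.inverse_kinematics([p[0],p[1],z],down(wrapyaw(p[2]+np.pi/2))); print(None if q is None else np.round(q,2))
for y in (-.08,0,.08):
    for z in(.2,.0535):
        q=arm.inverse_kinematics(hw([0,y,z]),down(wrapyaw(HA+np.pi/2))); print(None if q is None else np.round(q,2))
pick(.589,-.206,.127); snap("wrist","h1.png")
E
```

```text
[-0.17  0.43  0.56  1.61 -0.24  1.17  2.14]
[-0.13  0.52  0.51  1.67 -0.29  1.02  2.18]
[-0.18  0.38  0.58  1.52 -0.21  1.31  2.12]
[-0.29  0.1   0.71  1.97 -0.08  1.1   2.34]
[-0.23  0.25  0.68  2.04 -0.2   0.91  2.44]
[-0.32  0.02  0.72  1.88 -0.01  1.25  2.29]
[ 1.39  0.78 -1.25  1.48  0.74  1.41  2.43]
[ 1.31  0.78 -1.06  1.56  0.71  1.23  2.45]
[ 1.38  0.7  -1.25  1.4   0.66  1.5   2.48]
[-0.52  0.25  0.55  1.66 -0.14  1.27  1.54]
[-0.49  0.41  0.54  1.8  -0.25  0.99  1.63]
[-0.64  0.28  0.54  1.63 -0.15  1.28  1.41]
[-0.63  0.44  0.54  1.78 -0.26  1.    1.5 ]
[-0.76  0.33  0.56  1.57 -0.18  1.29  1.31]
[-0.76  0.49  0.57  1.72 -0.3   1.02  1.39]
near [array([ 0.588, -0.207,  0.127,  0.044,  0.009])]
down t22.1 pos [ 0.5895 -0.2062  0.0457] F [ 0.   0.1 -0.8] w0.0451
grip t22.8 pos [ 0.5888 -0.2059  0.0448] F [ 0.3  0.2 -1.9] w0.0099
lift t24.0 pos [ 0.5885 -0.2058  0.1989] F [-1.7 -0.2 -1.9] w0.0100
```

View pics/h1.png

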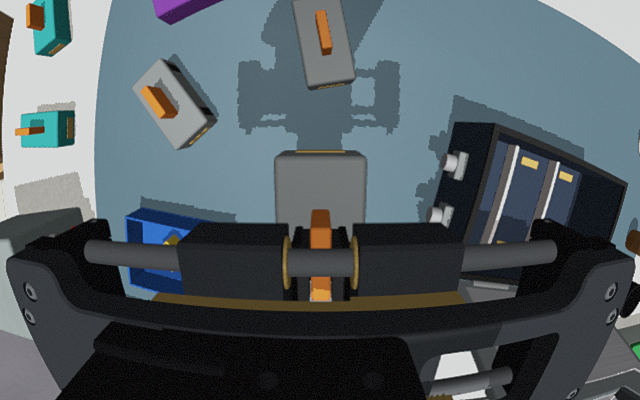

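```bash
python3 - <<'E'
from H import *
if place([0,.08]):
    snap("wrist","i1.png")
E
```

```text
over t25.4 pos [0.5891 0.1432 0.2001] F [ 0.4 -0.6 -2. ] w0.0097
placed t27.0 pos [0.5891 0.1451 0.0541] F [-0.6 -0.3 -2.2] w0.0097
 t27.7 pos [0.5887 0.145  0.0535] F [ 0.3 -0.  -0. ] w0.0282
```

View pics/i1.png

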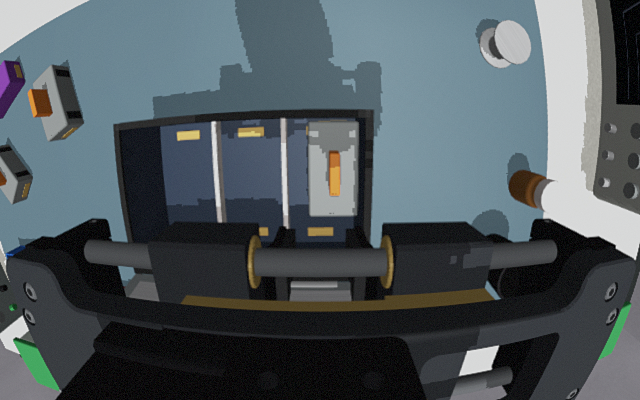

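```bash
python3 - <<'E'
from H import *
arm.reach([.44,-.24,.33],down(.2))
w,im=snap("wrist","j1.png"); fs=fins(w,im,.067)
for f in fs: print(np.round(f,3))
f=min(fs,key=lambda f:np.hypot(f[0]-.432,f[1]+.222))
if np.hypot(f[0]-.432,f[1]+.222)<.05 and f[3]>.036:
    pick(*f[:3]); snap("wrist","j2.png")
E
```

```text
[ 4.31000e-01 -2.22000e-01  2.94000e-01  3.80000e-02  1.10000e-02
  3.15355e+02  1.58447e+02]
[ 5.09000e-01 -3.98000e-01  1.93000e-01  1.90000e-02  1.30000e-02
  3.41000e+02  2.79382e+02]
near [array([ 0.429, -0.223,  0.298,  0.045,  0.009])]
down t33.8 pos [ 0.4317 -0.2218  0.0454] F [-0.3  0.7  0.3] w0.0451
grip t34.5 pos [ 0.4312 -0.2214  0.0449] F [-0.3 -0.2 -1.7] w0.0098
lift t35.6 pos [ 0.4309 -0.2214  0.1992] F [ 0.  1. -2.] w0.0100
```

View pics/j2.png

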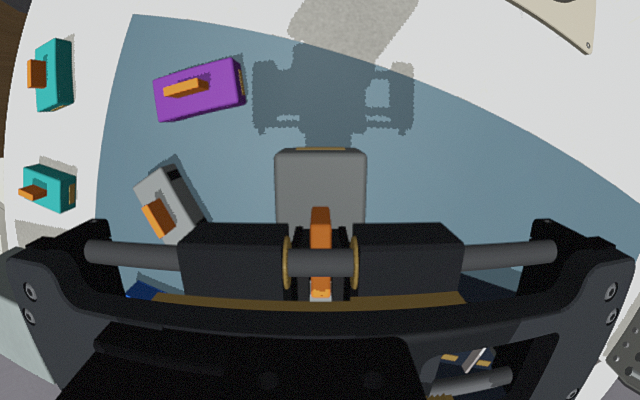

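```bash
python3 - <<'E'
from H import *
if place([0,0]):
    snap("wrist","k1.png")
    arm.reach([.47,-.36,.33],down(-.6)); st()
    w,im=snap("wrist","k2.png")
    for f in fins(w,im,.067): print(np.round(f,3))
E
```

```text
over t36.9 pos [0.5818 0.0633 0.2002] F [-0.3 -0.9 -1.7] w0.0102
placed t38.5 pos [0.5823 0.0654 0.0541] F [ 0.4 -0.8 -2.4] w0.0099
 t39.2 pos [0.5819 0.0653 0.0535] F [0.4 0.7 0.5] w0.0276
 t42.0 pos [ 0.4709 -0.359   0.3295] F [0.4 0.8 0.5] w0.0282
[ 5.1400e-01 -3.8700e-01  7.8500e-01  4.1000e-02  1.2000e-02  3.5700e+02
  1.7145e+02]
[ 3.70000e-01 -3.82000e-01 -1.13000e+00  3.50000e-02  1.90000e-02
  2.70358e+02  2.23233e+02]
```

View pics/k1.png

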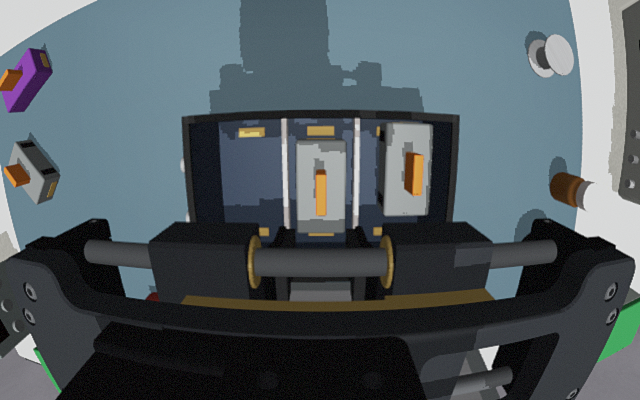

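View pics/k2.png

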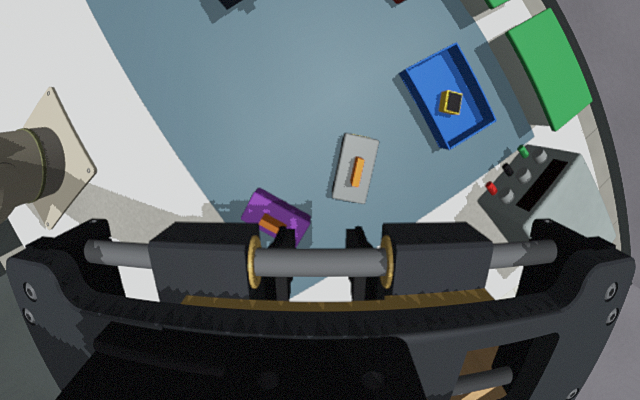

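```bash
sed -i 's/^def pick(x,y,yaw):/def pick(x,y,yaw,ref=np.pi\/2):/; s/q=down(wrapyaw(yaw+np.pi\/2))/q=down(wrapyaw(yaw+np.pi\/2,ref))/' H.py
python3 - <<'E'
from H import *
s=pick(.514,-.387,.785,-np.pi/4)
if s["width"]>.007 and place([0,-.08]):
    snap("wrist","l1.png"); snap("side","l2.png")
E
```

```text
near [array([ 0.516, -0.387,  0.781,  0.044,  0.009])]
down t44.6 pos [ 0.5142 -0.3874  0.0456] F [ 0.1 -0.7  1.3] w0.0450
grip t45.3 pos [ 0.514  -0.387   0.0449] F [ 0.6 -0.4 -1.2] w0.0097
lift t46.5 pos [ 0.5137 -0.3866  0.199 ] F [ 0.3  0.2 -2.1] w0.0098
over t47.9 pos [ 0.575  -0.0158  0.1998] F [ 0.2 -1.6 -2.9] w0.0095
placed t49.5 pos [ 0.5755 -0.0144  0.0541] F [ 0.3 -0.2 -2.9] w0.0100
 t50.2 pos [ 0.5752 -0.0144  0.0535] F [0.5 0.4 0.8] w0.0280
```

View pics/l1.png

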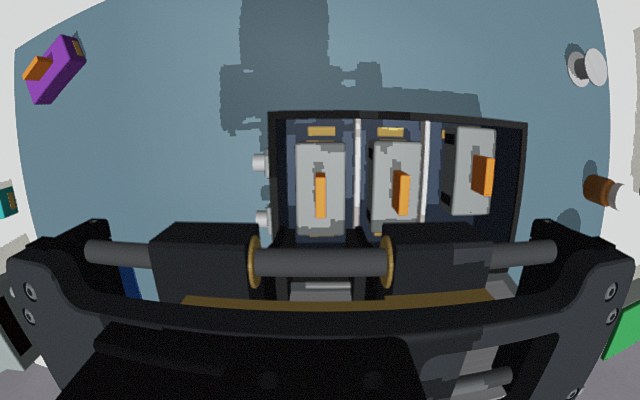

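View pics/l2.png

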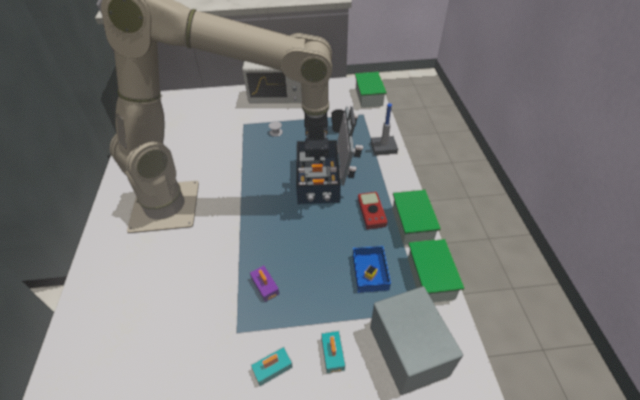

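```bash
python3 - <<'E'
import H
from H import *
H.RR=.2080
hand.move_gripper(.05)
arm.reach(barpt(1.745,.06),down(HA)); 
print(arm.servo_line(barpt(1.745,-.017),.08,force_limit=8)); st()
hand.move_gripper(0.0); st("grip")
for th in np.arange(1.65,1.0,-.1):
    arm.servo_line(barpt(th,-.019),.08); s=st("%.2f"%th)
    if np.linalg.norm(s["contact_force"])>35 or s["width"]<.009: print("STOP");break
snap("side","m1.png")
E
```

```text
False
 t54.6 pos [0.7041 0.0548 0.2838] F [ 0.4 -0.7 -0.5] w0.0500
grip t55.3 pos [0.704  0.0549 0.2832] F [1.  0.  0.5] w0.0106
1.65 t55.7 pos [0.685  0.0565 0.2859] F [ 2.3 -0.4  7.6] w0.0110
1.55 t56.1 pos [0.6641 0.0582 0.2865] F [ 0.1 -0.6  8.5] w0.0107
1.45 t56.5 pos [0.6434 0.0598 0.2852] F [-0.7 -1.1  7. ] w0.0109
1.35 t57.0 pos [0.6226 0.0615 0.2816] F [-0.5 -2.4  1.3] w0.0103
1.25 t57.4 pos [0.6023 0.0632 0.2762] F [ 0.8 -3.4 -6.3] w0.0100
1.15 t57.8 pos [0.583  0.0649 0.2695] F [ 3.7 -4.6 -9.8] w0.0106
1.05 t58.2 pos [0.5645 0.0666 0.2609] F [  6.1  -4.3 -11.1] w0.0102
```

View pics/m1.png

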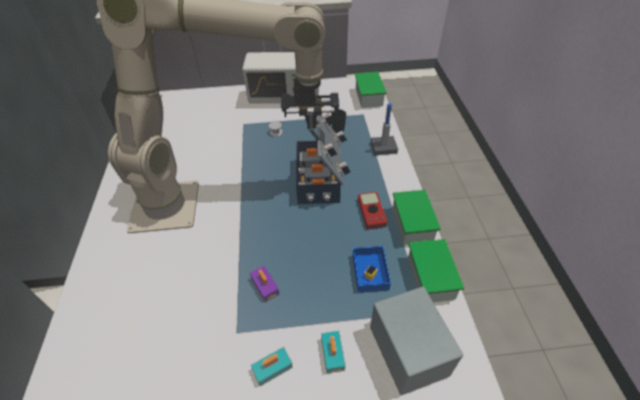

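```bash
python3 - <<'E'
import H
from H import *
for th in list(np.arange(.95,.04,-.1))+[0,-.02]:
    H.RR=.208 if th>.3 else .2095
    arm.servo_line(barpt(th,-.019),.08); s=st("%.2f"%th)
    if np.linalg.norm(s["contact_force"])>35 or s["width"]<.009: print("STOP");break
hand.move_gripper(.045); st("open")
arm.servo_line(barpt(0,.08),.12)
arm.reach(hw([-.03,-.03,.38]),down(HA)); w,im=snap("wrist","n1.png"); st()
E
```

```text
0.95 t58.6 pos [0.547  0.0681 0.2504] F [  7.3  -4.  -12.4] w0.0103
0.85 t59.0 pos [0.5306 0.0696 0.2384] F [  7.5  -4.  -11.1] w0.0101
0.75 t59.5 pos [0.5154 0.0709 0.2246] F [  8.6  -4.1 -10. ] w0.0107
0.65 t59.9 pos [0.5015 0.0721 0.2091] F [ 7.5 -4.8 -7.4] w0.0107
0.55 t60.3 pos [0.489  0.0731 0.1922] F [ 5.7 -5.  -4.7] w0.0107
0.45 t60.7 pos [0.4782 0.0741 0.1739] F [ 4.8 -4.9 -3.7] w0.0106
0.35 t61.1 pos [0.469  0.0749 0.1543] F [ 3.5 -4.1 -2.4] w0.0102
0.25 t61.5 pos [0.4622 0.0756 0.1353] F [ 9.6 -3.1 -3.2] w0.0104
0.15 t61.9 pos [0.457  0.0761 0.1148] F [ 6.2 -2.1 -2. ] w0.0104
0.05 t62.3 pos [0.4539 0.0765 0.0939] F [ 5.2 -3.5 -2.3] w0.0105
0.00 t62.6 pos [0.4531 0.0766 0.0833] F [ 4.2 -1.8 -0.2] w0.0106
-0.02 t62.9 pos [0.453  0.0767 0.0794] F [ 4.  -0.4 -1.6] w0.0102
open t63.7 pos [0.4529 0.0763 0.0798] F [ 0.3 -0.4  0.6] w0.0448
 t65.7 pos [0.5487 0.038  0.3786] F [ 0.1  0.1 -1.3] w0.0452
```

View pics/n1.png

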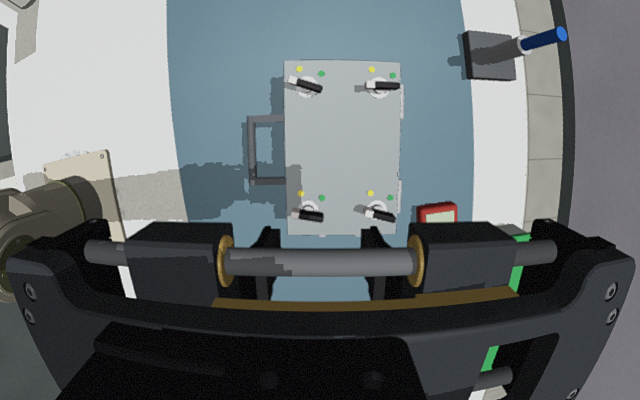

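```bash
python3 - <<'E'
from H import *
arm.reach(hw([-.03,-.09,.33]),down(HA)); w,im=snap("wrist"); np.save("w.npy",np.array([w,im],dtype=object),allow_pickle=True)
cv2.imwrite("pics/o1.png",cv2.resize(im[40:240,255:425],None,fx=3,fy=3,interpolation=cv2.INTER_CUBIC)[:,:,::-1])
for i in range(4):
  for r in mark_of(f"wing{i}","wrist"): print(i,np.round(r["position"],1),round(r["confidence"],2), np.round(atz(w,r["position"],.1325,True)[:2],4))
  
E
```

```text
0 [303.2 177. ] 0.94 [ 0.5243 -0.0159]
0 [301.1  30.3] 0.68 [0.5371 0.1576]
0 [388.  176.7] 0.56 [ 0.6247 -0.0237]
0 [390.9  33.6] 0.55 [0.6414 0.1477]
1 [303.2 177. ] 0.94 [ 0.5243 -0.0159]
1 [301.1  30.3] 0.68 [0.5371 0.1576]
1 [388.  176.7] 0.56 [ 0.6247 -0.0237]
1 [390.9  33.6] 0.55 [0.6414 0.1477]
2 [303.2 177. ] 0.94 [ 0.5243 -0.0159]
2 [301.1  30.3] 0.68 [0.5371 0.1576]
2 [388.  176.7] 0.56 [ 0.6247 -0.0237]
2 [390.9  33.6] 0.55 [0.6414 0.1477]
3 [303.2 177. ] 0.94 [ 0.5243 -0.0159]
3 [301.1  30.3] 0.68 [0.5371 0.1576]
3 [388.  176.7] 0.56 [ 0.6247 -0.0237]
3 [390.9  33.6] 0.55 [0.6414 0.1477]
```

View pics/o1.png

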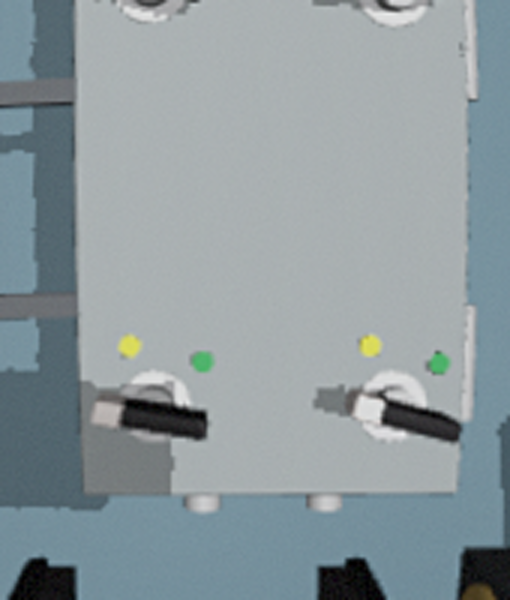

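```bash
cat >> H.py <<'E'
WH={0:(-.0517,.0867),1:(-.0517,-.0867),2:(.0517,-.0867),3:(.0517,.0867)}
WC=np.array([.5818,.0663])
def wp(i,z):
    l=WH[i]; return np.array([WC[0]+np.cos(HA)*l[0]-np.sin(HA)*l[1],WC[1]+np.sin(HA)*l[0]+np.cos(HA)*l[1],z])
def turn(i,s0,s1):
    hand.move_gripper(.036)
    arm.reach(wp(i,.19),down(HA+np.pi/2-s0))
    hit=arm.servo_line(wp(i,.118),.1,force_limit=6)
    if hit: st("HIT"); return False
    hand.move_gripper(0.0); s=st(f"w{i} grip")
    if s["width"]<.007: print("no wing"); return False
    q=np.array(s["q"]); n=max(1,int(np.ceil(abs(s1-s0)/.4)))
    for k in range(n):
        q[6]-=(s1-s0)/n; arm.goto_joints(q)
    s=st("turned"); print("Tz",np.round(s["wrist_torque"],2)); y=Rn.from_quat(np.roll(s["ee_rot"],-1)).as_matrix()[:,1]; print("s now",round(HA+np.pi/2-np.arctan2(y[1],y[0]),3))
    hand.move_gripper(.036); arm.servo_line(wp(i,.19),.15); return True
E
python3 - <<'E'
from H import *
if turn(0,.25,1.2): 
    arm.reach(hw([-.03,0,.34]),down(HA)); w,im=snap("wrist","p1.png")
E
```

```text
w0 grip t69.2 pos [0.538  0.1578 0.1183] F [1.  2.8 0.8] w0.0152
turned t70.4 pos [0.539  0.1587 0.1186] F [ 7.1  6.  -4.3] w0.0145
Tz [ 1.31 -1.66 -0.03]
s now 1.195
```

View pics/p1.png

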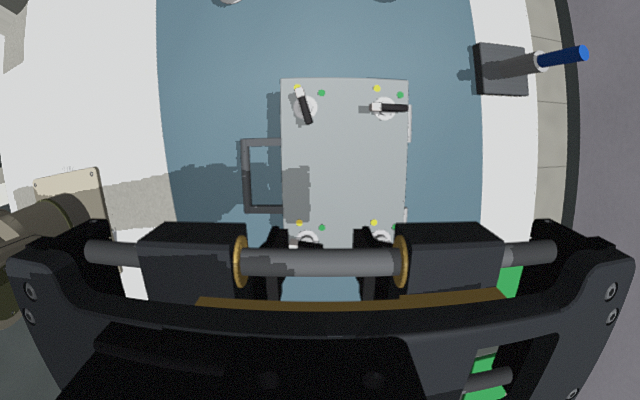

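```bash
sed -i 's/wp(i,.118)/wp(i,.1235)/' H.py
python3 - <<'E'
from H import *
if turn(2,.25,1.2): 
    arm.reach(hw([-.03,-.10,.33]),down(HA)); w,im=snap("wrist","p2.png")
    cv2.imwrite("pics/p3.png",cv2.resize(im[20:240,255:425],None,fx=2.7,fy=2.7,interpolation=cv2.INTER_CUBIC)[:,:,::-1])
E
```

```text
w2 grip t75.5 pos [ 0.6255 -0.0261  0.1237] F [-2.3 -4.1  2.8] w0.0090
turned t76.7 pos [ 0.6254 -0.0263  0.1237] F [-1.3 -1.4  1.7] w0.0086
Tz [-0.48  0.41 -0.01]
s now 1.194
```

View pics/p3.png

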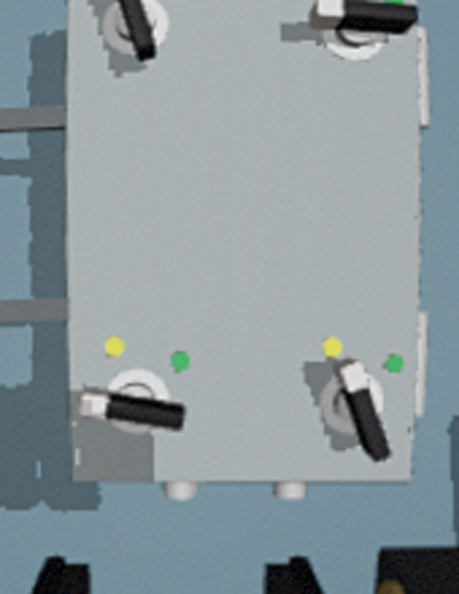

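```bash

python3 - <<'E'
from H import *
if turn(1,.12,1.2) and turn(3,.08,1.2): 
    arm.reach(hw([-.03,-.04,.38]),down(HA)); w,im=snap("wrist","q2.png")
    cv2.imwrite("pics/q3.png",cv2.resize(im[30:250,255:425],None,fx=2.7,fy=2.7,interpolation=cv2.INTER_CUBIC)[:,:,::-1])
E
```

```text
w1 grip t81.7 pos [ 0.5228 -0.0175  0.1237] F [-0.4 -5.5  1.6] w0.0087
turned t83.0 pos [ 0.5248 -0.0156  0.1242] F [ 9.5  7.5 -6.1] w0.0087
Tz [ 1.71 -2.21  0.01]
s now 1.197
w3 grip t86.9 pos [0.6411 0.149  0.1238] F [ 2.3  2.5 -0.5] w0.0090
turned t88.3 pos [0.64   0.1478 0.1237] F [-7.7 -3.4  7.1] w0.0089
Tz [-1.01  1.8  -0.08]
s now 1.194
```

View pics/q3.png

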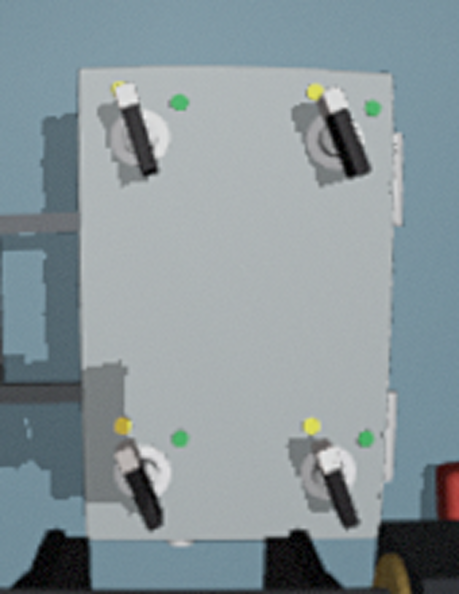

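All four white ends point at their yellow dots. Now the final round, starting with 0 and 2.

```bash

python3 - <<'E'
from H import *
if turn(0,1.2,2.42) and turn(2,1.2,2.42): 
    arm.reach(hw([-.03,-.04,.38]),down(HA)); w,im=snap("wrist","r2.png")
    cv2.imwrite("pics/r3.png",cv2.resize(im[30:250,255:425],None,fx=2.7,fy=2.7,interpolation=cv2.INTER_CUBIC)[:,:,::-1])
E
```

```text
w0 grip t93.2 pos [0.5393 0.158  0.1239] F [ 8.7  3.6 -6.8] w0.0088
turned t94.8 pos [0.5402 0.1578 0.1241] F [ 7.5  0.6 -5.6] w0.0089
Tz [-0.04 -1.42  0.31]
s now 2.416
w2 grip t99.2 pos [ 0.625  -0.0248  0.1236] F [-4.8 -0.7  5.3] w0.0086
turned t100.8 pos [ 0.6263 -0.0252  0.1238] F [ 9.  -1.5 -6.1] w0.0087
Tz [-0.5  -1.92  0.29]
s now 2.414
```

View pics/r3.png

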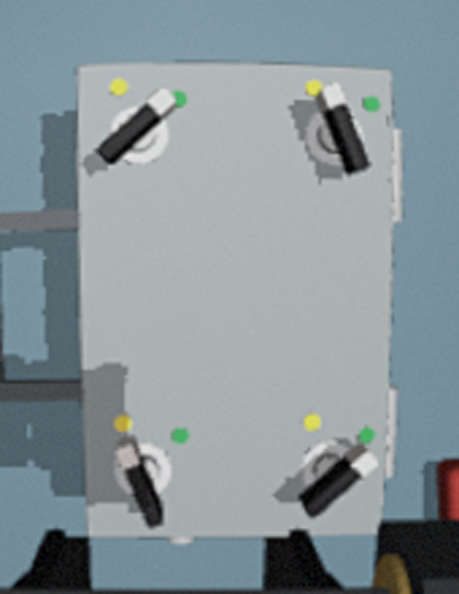

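Screws 0 and 2 now point at their green dots and torqued against the stop (Tz ≈ 0.3 N m). Screws 1 and 3 are still half-way. Next I'll tighten 1 and 3.

```bash

python3 - <<'E'
from H import *
if turn(1,1.2,2.42) and turn(3,1.2,2.42): 
    arm.reach(hw([-.03,-.04,.38]),down(HA)); w,im=snap("wrist","s2.png")
    cv2.imwrite("pics/s3.png",cv2.resize(im[30:250,255:425],None,fx=2.7,fy=2.7,interpolation=cv2.INTER_CUBIC)[:,:,::-1])
    snap("side","s4.png"); st()
E
```

```text
w1 grip t105.5 pos [ 0.5246 -0.0152  0.1239] F [ 7.8  0.9 -6. ] w0.0088
turned t107.0 pos [ 0.528  -0.0162  0.1247] F [15.9 -4.3 -9.1] w0.0087
Tz [-1.01 -3.42  0.38]
s now 2.42
w3 grip t111.0 pos [0.6398 0.1481 0.1237] F [-5.8 -1.2  4.3] w0.0091
turned t112.5 pos [0.6385 0.1485 0.1237] F [-9.3 -0.   5.3] w0.0088
Tz [-0.14  2.13  0.29]
s now 2.415
 t115.0 pos [0.5486 0.029  0.378 ] F [ 0.9  0.4 -0.2] w0.0361
```

View pics/s3.png

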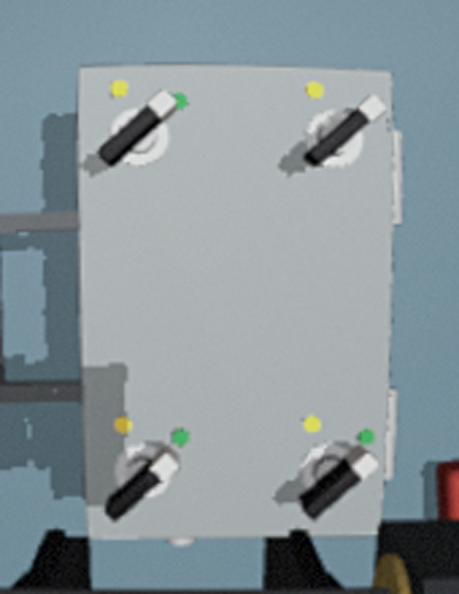

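View pics/s4.png

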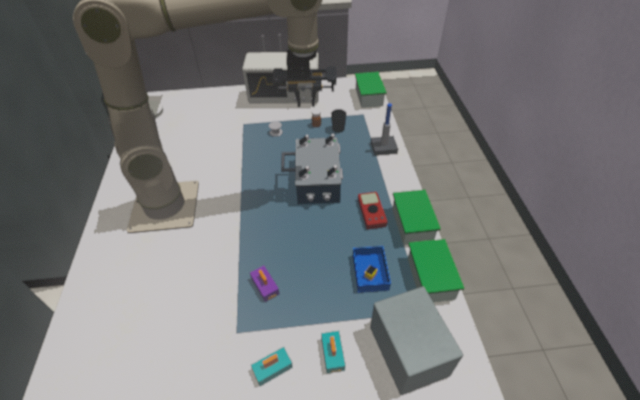

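All four white ends are at the green dots, the cover is closed, no grey pack is left on the bench, the bystanders have not moved, and the arm is clear. Handing in.

```bash
python3 -c "
from station import order
print(order.finish_job())"
```

```text
the job is handed in; nothing more can be done
None
```

The job is done and handed in after about 115 s of the 210 s allowed; `order.finish_job()` reports no verdict.

**What I did:** I opened the cover onto its stop and let go, then laid the three grey packs in bays 2, 1 and 0. I left the purple and turquoise look-alikes alone. I lowered the cover closed by its bar and turned the screws 0, 2, 1, 3 to half-way, then 0, 2, 1, 3 fully tight.

**Last checks:**
- **Screws:** all four white wing ends point at the green dots. At the end of each tightening turn the tool stood at 2.41–2.42 rad and the wrist torque read about 0.3–0.4 N m, as expected against the hard stop.
- **Cover and packs:** the cover looks closed in the pictures. The packs were last seen flat in their bays just before closing; I could not check them afterwards with the cover shut.
- **Bench:** no grey pack is left on the bench, and the bystanders look unmoved in the side picture.
- **Robot:** the arm is raised clear and the tool force reads about zero.

**What disagreed:**
- **Housing position:** the first camera estimate was about 2 mm off. I corrected it from the contact when gripping the bar.
- **First wing grasp:** the first grasp on screw 0 read 15 mm instead of 9 mm, probably because it also clamped the part below the wing. It still turned correctly, and I made the later grasps higher.

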